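# Put the pipe fittings back into their own labelled trays

## Task

The three large loose pipe fittings lie in each other's trays; each tray takes only one and carries a small fixed fitting of the same shape on its ledge as a label. Park one of them in the spare tray without a label, then move them all so that each ends lying flat and well centred in the tray whose label has its shape, and let go. Leave the can, the tape measure and the screwdriver where they are.

Things in the scene. Friction and masses are not known exactly. Their poses are not given: they have to be found in the camera images.
- tee: The large loose pipe tee, white plastic: a straight run 80 mm long along local x and a branch square to it towards local +y; outer diameter 34 mm at the 22 mm long socket collars, 29 mm between them. It lies flat. Origin: at the height of the pipe axes (17 mm above its underside), centre of its 80 x 62 mm outline; the run's axis is at local y = -14 mm, the branch's axis at x = 0, its collar from y = +9 to +31 mm. z up.
- elbow: The large loose 90 degree pipe elbow, white plastic: two equal arms along local +x and +y, each 48 mm long from where their axes cross; outer diameter 34 mm at the 22 mm long socket collars, 29 mm between them, and a 34 mm round knuckle at the corner. It lies flat. Origin: at the height of the pipe axes (17 mm above its underside), centre of its 65 x 65 mm outline; the axes cross at local (-15.5, -15.5) mm, the collars span +10.5 to +32.5 mm along each arm. z up.
- coupling: The large loose straight pipe coupling, white plastic: 78 mm long along local x, a round barrel of 34 mm diameter and 44 mm length between two hexagonal ends (each 17 mm long, 40 mm across flats, 46 mm across corners). It lies on a flat of the hexagons. Origin: its centre, on the axis, 20 mm above its underside.
- tee_tray: Fixed dark steel parts tray, screwed to the bench: a square pan 128 x 128 mm, inside 120 x 120 mm, floor 3 mm thick, rim 10 mm high and 4 mm thick; along its local +x side (the side away from the robot) runs a 48 mm deep, 10 mm high ledge, on which a small white tee of the same shape (0.6 of the size, up to 31 mm above the bench) is fixed as the tray's label. Origin: centre of the square pan, at bench level; z up.
- elbow_tray: Fixed dark steel parts tray, screwed to the bench: a square pan 128 x 128 mm, inside 120 x 120 mm, floor 3 mm thick, rim 10 mm high and 4 mm thick; along its local +x side (the side away from the robot) runs a 48 mm deep, 10 mm high ledge, on which a small white elbow (0.6 of the size, up to 31 mm above the bench) is fixed as the tray's label. Origin: centre of the square pan, at bench level; z up.
- coupling_tray: Fixed dark steel parts tray, screwed to the bench: a square pan 128 x 128 mm, inside 120 x 120 mm, floor 3 mm thick, rim 10 mm high and 4 mm thick; along its local +x side (the side away from the robot) runs a 48 mm deep, 10 mm high ledge, on which a small white straight coupling with hexagonal ends (0.6 of the size, up to 34 mm above the bench) is fixed as the tray's label. Origin: centre of the square pan, at bench level; z up.
- spare_tray: Fixed dark steel parts tray, screwed to the bench: a square pan 128 x 128 mm, inside 120 x 120 mm, floor 3 mm thick, rim 10 mm high and 4 mm thick; along its local +x side (the side away from the robot) runs a 48 mm deep, 10 mm high ledge with nothing on it. It is the spare tray, empty at the start. Origin: centre of the square pan, at bench level; z up.
- cement_can: Upright can, 66 mm diameter, 70 mm tall; origin: centre of its underside. Bystander, loose, not part of the job.
- tape_measure: Tape measure standing on its edge, black and grey, 66 x 34 mm, 62 mm tall; origin: centre of its underside. Bystander, loose, not part of the job.
- screwdriver: Screwdriver lying on the bench, about 200 mm long along local x, handle to -x; origin: on its underside, at bench level. Bystander, loose, not part of the job.
Things that resemble listed ones, but are neither listed nor needed, are in the scene too. Leave any pink or yellow look-alike of the tee_tray alone.

How it is judged:
On the way:
1. One of the fittings has been set down and released in the spare tray (((horizontal distance between tee and spare_tray below 0.035 m and z of tee in the frame of spare_tray between 0.016 and 0.024 m and angle between tee's own z axis and vertical below 0.1 rad and contact force between the fingers and tee below 0.2 N) or (horizontal distance between elbow and spare_tray below 0.035 m and z of elbow in the frame of spare_tray between 0.016 and 0.024 m and angle between elbow's own z axis and vertical below 0.1 rad and contact force between the fingers and elbow below 0.2 N) or (horizontal distance between coupling and spare_tray below 0.035 m and z of coupling in the frame of spare_tray between 0.019 and 0.027 m and contact force between the fingers and coupling below 0.2 N))), for 0.2 s.
At the end, for the whole second after the job is handed in: Tee, elbow and coupling each lie flat on the floor of the tray labelled with their shape (height within 4 mm, tilt of tee and elbow under 0.1 rad), their origin within 15 mm of the tray's centre horizontally, released and at rest; the direction they point does not matter (horizontal distance between tee and tee_tray below 0.015 m and z of tee in the frame of tee_tray between 0.016 and 0.024 m and angle between each of tee, elbow's own z axis and vertical below 0.1 rad and contact force between the fingers and tee below 0.2 N and linear speed of each of tee, elbow, coupling below 0.02 m/s and angular speed of each of tee, elbow, coupling below 0.2 rad/s and horizontal distance between elbow and elbow_tray below 0.015 m and z of elbow in the frame of elbow_tray between 0.016 and 0.024 m and contact force between the fingers and elbow below 0.2 N and horizontal distance between coupling and coupling_tray below 0.015 m and z of coupling in the frame of coupling_tray between 0.019 and 0.027 m and contact force between the fingers and coupling below 0.2 N); the robot touches nothing.
It fails at once if a bystander (can, tape measure or screwdriver) was moved by more than 25 mm (distance of any of cement_can, tape_measure, screwdriver from where it was at the start of the episode above 0.025 m).
It also fails if it takes over 102 s, if anything falls off the work surface, if the arm or the gripper's body presses on something with over 40 N, if the wrist force passes 120 N, or if a joint passes its speed limit or range.

## Robot

A 6-joint arm with a two-finger parallel gripper is mounted at the origin on the work surface. World frame = base frame: x ahead of the robot, y to its left, z up, the work surface at z = 0. Lengths are in m, angles in rad, forces in N, time in s.
With the tool pointing down it reaches from about 0.25 to 0.725 m from the base axis. Payload 4 kg.
Tool frame: the origin (TCP) lies at the very end of the fingers, on their centre line; the grasp point (between the pads) lies 19 mm behind it; z points along the fingers, y is the line along which they close (so a half turn about z gives the same grasp; the last joint's range is limited). The gripper opens to 85 mm and grips with 20 to 120 N. Pads are 22 mm wide; open, the fingers measure 114 mm over their backs; the gripper's body (76 mm by 85 mm) begins 54 mm behind the grasp point. The pads swing forward as they close: fully open they stand 13 mm farther back than shut.
Start: joints at [1.284, 0.241, 0.005, 1.335, 0, 1.571], TCP at [0.141, 0.48, 0.231] pointing down, gripper open.
Joint ranges: [-2.72, 2.72], [-1.05, 1.87], [-1.09, 1.28], [-1.99, 2.15], [-1.42, 1.44], [-3.14, 3.14]. Speed limits (rad/s): [2.79, 2.79, 3.14, 3.14, 3.14, 3.14].

## Interface

Orientations are given as a unit quaternion [x, y, z, w].
In Python, from workcell import bot, vision, workorder, boxes_of gives the robot as it stands.
- The arm moves only by the tool send_rows, never from a script. Its argument "motion" is text: rows parted by semicolons, each of 5 numbers parted by spaces: the closure, from -1 (fully open) to 1 (shut), so that 0 is half open, then the shift along the tool's x, y, z in cm, then the turn about the tool's z in rad. In form: claw x y z twist; .... A call has 1 to 5 rows; each row is the pose to reach, as a shift and turn from the pose commanded when the call began, along the tool's axes at that moment; what a row does not reach only later rows make up. A row lasts 1/10 s, in which the tool goes at most 50 mm and 8.59 degrees, less where a joint would pass 70% of its speed; a pose out of reach is approached as far as the arm can. A call with a gripper value outside its range is refused whole. The fingers move at their own pace and stop on an object; the grip force is fixed at half the most. Time passes only in rows, so rows that repeat a pose let the fingers close. It gives the time, the measured TCP pose, the force, the opening and the grip force at its end, in the units of the state.
- bot.get_obs(): the state, without advancing time (a new reading comes with each control period).
- vision.camera(name): name is "scene" or "top" or "wrist"; returns the picture (480x640x3 uint8, red, green, blue); there is no depth.
- vision.camera_model(name): a dict with "fov_y" (degrees; the focal length in pixels is half the picture's height over the tangent of half this angle, whatever the lens; pixels are square), "cx", "cy" (the principal point, pixels), "world_from_camera" (4x4, takes a point from camera to world coordinates); the wrist camera has in their place "hand_eye" (4x4, takes a point from camera to tool coordinates, whose origin is the TCP and whose axes are the flange's). Camera axes: x right, y down, z forward; pixel columns grow to the right and rows downward; lengths in m; the calibration is good to about 2 mm. A picture is of the moment at which its call begins: read the wrist's pose just before it. camera_model takes no time and is no camera call.
- workorder.job_done(): hands the job in; it is judged then, once.
Trained networks look in the newest picture that a camera, given by its name, has taken for a name from the list of things; names that differ only in an ending like _2 or _b are one class to them, and where a whole thing is asked for, a point or a joint stands for the part that bears it (a point fixed in the world has none). Each returns a list of dicts, best first, with "conf" (0 to 1); they miss things now and then, are a little off and sometimes report something else, mostly with a low value. They report only what shows in the picture. A call takes as long as a camera call. They do not tell look-alikes from the thing itself.
- boxes_of(camera, target): "rect" ([centre column, centre row, width, height] in pixels, round what is visible of it).
The state is a dict: "clock": time; "joint_pos": joint angles; "joint_vel": joint speeds; "tau": joint torques, N m; "eef_pos": TCP position; "tool_rot": TCP orientation; "ft_force": force on the tool from outside, world axes, zero at the start; "ft_torque": the same for the moment, N m; "grip_width": finger opening in m; "grasp_force": force on a finger pad.
Only numpy, scipy, OpenCV 4.12 (cv2) and the standard library are available. Lean on these libraries where they do the work, as an engineer would, in place of code of your own. Each camera call takes 0.05 s, during which the arm holds its last target. There are 200 camera calls.

## Working session

There is one attempt and no reset: what is moved stays moved. The work goes in short steps, Python scripts to look and compute and a tool call to move; the robot and the scene stay as the last step left them, time stands still between calls to the robot, and variables do not carry over. Pictures are saved under pics/ and viewed, at most 14 in all, crops included, and the job is handed in when it is done.

Besides the shell and the picture viewer there is one more tool, called after "Request:" as name(argument=value, ...) on one line, values as JSON. send_rows: Moves the arm, as the interface text tells. Its arguments: {"type":"object","properties":{"motion":{"type":"string"}},"required":["motion"]}

```bash
mkdir -p pics
python3 - <<'E'
from workcell import bot, vision, workorder, boxes_of
import cv2, numpy as np
for n in ("top","scene"):
    im=vision.camera(n); cv2.imwrite(f"pics/{n}0.png",im[:,:,::-1])
    m=vision.camera_model(n); print(n,m)
    if n=="top":
        for t in ["tee","elbow","coupling","tee_tray","elbow_tray","coupling_tray","spare_tray"]:
            print(t,[(np.round(d["rect"]).astype(int).tolist(),round(d["conf"],2)) for d in boxes_of(n,t)])
print(bot.get_obs())
E
```

```text
top {'fov_y': 47.814551027660684, 'cx': 321.31775746256056, 'cy': 233.29137852696286, 'world_from_camera': array([[-0.00527269, -0.99368773,  0.11205752,  0.30960223],
       [-0.99988713,  0.00366246, -0.01457067, -0.06434482],
       [ 0.01406829, -0.1121217 , -0.99359489,  1.33629131],
       [ 0.        ,  0.        ,  0.        ,  1.        ]])}
tee [([248, 189, 30, 31], 0.98)]
elbow [([158, 193, 22, 36], 0.72)]
coupling [([325, 215, 35, 23], 0.89)]
tee_tray [([487, 303, 71, 84], 0.89), ([154, 352, 72, 86], 0.81), ([251, 284, 65, 80], 0.8), ([326, 216, 36, 24], 0.73), ([331, 208, 54, 77], 0.59), ([378, 305, 58, 77], 0.55), ([379, 120, 20, 78], 0.43)]
elbow_tray [([249, 186, 64, 78], 0.64)]
coupling_tray [([163, 185, 53, 71], 0.58)]
spare_tray [([421, 205, 68, 81], 0.91)]
scene {'fov_y': 48.61086323172065, 'cx': 309.67343616557775, 'cy': 239.9992240919394, 'world_from_camera': array([[-0.78147205,  0.53704374, -0.31762471,  0.89961052],
       [ 0.6238784 ,  0.66540209, -0.4098973 ,  0.47754212],
       [-0.00878463, -0.51848248, -0.85504313,  1.19261235],
       [ 0.        ,  0.        ,  0.        ,  1.        ]])}
{'clock': 0.45, 'joint_pos': array([ 1.28400608e+00,  2.40704486e-01,  4.87999729e-03,  1.33520565e+00,
       -4.38341206e-05,  1.57080902e+00]), 'joint_vel': array([-0.00146646, -0.00178356,  0.00122761,  0.00218334, -0.00097005,
       -0.00119988]), 'tau': array([-6.07289621e-04, -3.71808350e+01,  2.52396673e+01,  3.87211490e-03,
       -2.25203740e-05, -1.02877856e-06]), 'eef_pos': array([0.14143261, 0.47951472, 0.23120834]), 'tool_rot': array([ 1.42910489e-01,  9.89735610e-01, -1.18838466e-04,  4.98646389e-06]), 'ft_force': array([-0.48825633, -0.28193312,  0.49490269]), 'ft_torque': array([-0.03644097,  0.01168106,  0.03413362]), 'grasp_force': 0.0, 'grip_width': 0.08551886906317865}
```

View pics/top0.png

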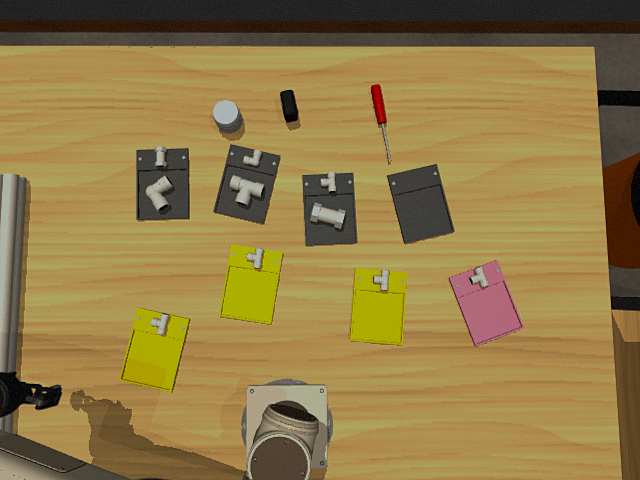

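View pics/scene0.png

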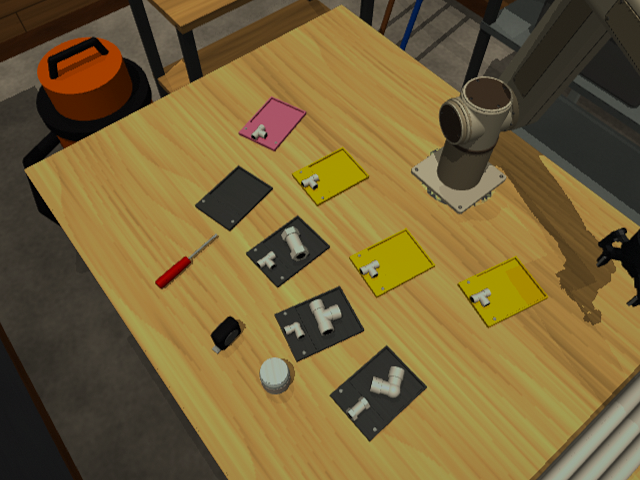

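The large tee is at (247,189) in the tray with the elbow label at (253,158). The large elbow is at (158,193) in the tray with the coupling label at (161,156). The large coupling is at (327,215) in the tray with the tee label at (332,182). The spare is at (421,205).

Possible confusions:
- Tee-labelled look-alike trays: yellow at (251,284), (155,350) and (379,305), and pink at (486,303). The real tee_tray is the dark one at (330,208).
- The small label fittings: I skip these, because the large fittings are the ones lying inside the pans.

```bash
cat > h.py <<'E'
from workcell import bot, vision, workorder, boxes_of
import cv2, numpy as np
from scipy.optimize import minimize
from scipy.spatial.transform import Rotation as Ro
def cam(n):
    """picture + (f,cx,cy,world_from_camera)"""
    m=vision.camera_model(n)
    if n=="wrist":
        o=bot.get_obs(); T=np.eye(4); T[:3,:3]=Ro.from_quat(o["tool_rot"]).as_matrix(); T[:3,3]=o["eef_pos"]; W=T@m["hand_eye"]
    else: W=m["world_from_camera"]
    im=vision.camera(n)
    return im,(240/np.tan(np.radians(m["fov_y"]/2)),m["cx"],m["cy"],W)
def homog(c,z):
    """(x,y,1) on plane z -> pixel"""
    f,cx,cy,W=c; Ci=np.linalg.inv(W); K=np.array([[f,0,cx],[0,f,cy],[0,0,1]])
    return K@np.column_stack([Ci[:3,0],Ci[:3,1],Ci[:3,2]*z+Ci[:3,3]])
def rect(im,c,z,x0,y0,w=.2,s=.001):
    """metric top view at height z: column -> -y, row -> -x (robot at the bottom), centre x0,y0"""
    n=int(w/s); A=np.array([[0,-s,x0+w/2],[-s,0,y0+w/2],[0,0,1]])
    return cv2.warpPerspective(im,homog(c,z)@A,(n,n),flags=cv2.INTER_LINEAR|cv2.WARP_INVERSE_MAP)
B=lambda a,b,c,d:[(a,c),(b,c),(b,d),(a,d)]
P={"tee":[B(-40,-18,-31,3),B(18,40,-31,3),B(-18,18,-28.5,.5),B(-14.5,14.5,-14,9),B(-17,17,9,31)],
 "elbow":[B(10.5,32.5,-32.5,1.5),B(-32.5,1.5,10.5,32.5),B(-15.5,10.5,-30,-1),B(-30,-1,-15.5,10.5),
   [(-15.5+17*np.cos(t),-15.5+17*np.sin(t)) for t in np.arange(0,6.28,.3)]],
 "coupling":[B(-39,-22,-23,23),B(22,39,-23,23),B(-22,22,-17,17)]}
def mask(name,p,x0,y0,w=.2,s=.001):
    n=int(w/s); M=np.zeros((n,n),np.uint8); R=np.array([[np.cos(p[2]),-np.sin(p[2])],[np.sin(p[2]),np.cos(p[2])]])
    for q in P[name]:
        q=np.array(q)/1000@R.T+p[:2]; u=np.column_stack([(y0+w/2-q[:,1])/s,(x0+w/2-q[:,0])/s])
        cv2.fillPoly(M,[np.round(u*16).astype(np.int32)],255,cv2.LINE_AA,4)
    return M/255.
def fit(name,im,c,x0,y0,z=.02,w=.13,th=90):
    V=cv2.GaussianBlur(rect(im,c,z,x0,y0,w),(0,0),2).astype(float)
    I=1/(1+np.exp(-(V.min(2)-th)/8)); best=None
    f=lambda p:np.abs(cv2.GaussianBlur(mask(name,p,x0,y0,w),(0,0),2)-I).mean()
    ys,xs=np.nonzero(I>.5); cx,cy=x0+w/2-ys.mean()*.001,y0+w/2-xs.mean()*.001
    for t in np.arange(-np.pi,np.pi,np.pi/8):
        r=minimize(f,[cx,cy,t],method="Nelder-Mead",options=dict(initial_simplex=np.array([[cx,cy,t],[cx+.008,cy,t],[cx,cy+.008,t],[cx,cy,t+.3]]),maxiter=90))
        if best is None or r.fun<best.fun: best=r
    return best.x,best.fun
def px2w(c,u,z):
    q=np.linalg.inv(homog(c,z))@np.append(u,1.); return q[:2]/q[2]
E
python3 - <<'E'
from h import *
im,c=cam("top")
V=rect(im,c,.01,.5,0,.8); 
seeds={"coupling_tray":(162,185),"elbow_tray":(247,185),"tee_tray":(330,208),"spare_tray":(421,205)}
hsv=cv2.cvtColor(im,cv2.COLOR_RGB2HSV)
dark=((im.max(2)<90)).astype(np.uint8)
white=((im.min(2)>90)&(hsv[:,:,1]<60)).astype(np.uint8)
for k,s in seeds.items():
    m=np.zeros_like(dark); x,y=s; m[y-50:y+50,x-44:x+44]=dark[y-50:y+50,x-44:x+44]
    n,l,st,_=cv2.connectedComponentsWithStats(m); b=1+np.argmax(st[1:,4])
    ct=max(cv2.findContours((l==b).astype(np.uint8),0,1)[0],key=len)[:,0].astype(float)
    w=np.array([px2w(c,u,.01) for u in ct]); (cc,wh,a)=cv2.minAreaRect((w*1000).astype(np.float32))
    a=np.radians(a if wh[0]>wh[1] else a+90); d=np.array([np.cos(a),np.sin(a)]); d*=np.sign(d[0])
    print(k,np.round(cc,1),np.round(wh,1),"yaw",round(np.arctan2(d[1],d[0]),3),"pan",np.round(np.array(cc)-24*d,1))
for n,u in dict(tee=(247,189),elbow=(159,193),coupling=(327,215)).items():
    g=px2w(c,u,.02); p,e=fit(n,im,c,g[0],g[1],w=.1); print(n,np.round(p,4),e)
    V=rect(im,c,.02,g[0],g[1],.1); M=(mask(n,p,g[0],g[1],.1)>.5).astype(np.uint8)
    cv2.drawContours(V,cv2.findContours(M,0,1)[0],-1,(255,0,0),1); V=cv2.resize(V,(260,260))
    O=V if n=="tee" else np.hstack([O,V])
cv2.imwrite("pics/fit.png",O[:,:,::-1])
E
```

```text
coupling_tray [584.4 309.1] [177.3 127.5] yaw 0.037 pan [560.5 308.2]
elbow_tray [584.9 101. ] [129.  177.3] yaw -0.236 pan [561.5 106.6]
tee_tray [ 520.8 -103.4] [176.8 127.4] yaw 0.046 pan [ 496.8 -104.5]
spare_tray [ 533.3 -330. ] [176.6 129.4] yaw 0.226 pan [ 509.9 -335.4]
tee [0.5653 0.1056 1.2917] 0.06076165668903682
elbow [ 0.5611  0.3117 -2.5139] 0.05461963640216911
coupling [ 0.5048 -0.099   1.3196] 0.05641347430321218
```

View pics/fit.png

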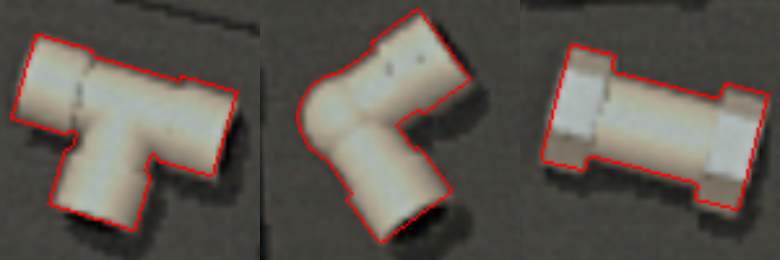

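The red outlines show all three fits match the large fittings. I'll park the coupling in the spare tray first.

```bash
cat > g.py <<'E'
import sys; from h import *
def go(x,y,z,phi):
    "shift cm along tool axes and turn from the present pose to a goal with the tool pointing down"
    o=bot.get_obs(); R=Ro.from_quat(o["tool_rot"]).as_matrix(); ph=np.arctan2(R[1,1],R[0,1])
    d=R.T@(np.array([x,y,z])-o["eef_pos"])*100; t=-((phi-ph+np.pi)%(2*np.pi)-np.pi)
    print("t",round(o["clock"],2),"tcp",np.round(o["eef_pos"],4),"phi",round(ph,3),"w",round(o["grip_width"],3),"gf",round(o["grasp_force"],1),"j6",round(o["joint_pos"][5],2),
      "| shift",np.round(d,2),"turn",round(t,3),"rows",round(max(np.linalg.norm(d)/5,abs(t)/.15),1))
if __name__=="__main__": go(*map(float,sys.argv[1:]))
E
python3 g.py .505 -.099 .12 -.251
```

```text
t 0.5 tcp [0.1414 0.4795 0.2313] phi 1.284 w 0.085 gf 0.0 j6 1.57 | shift [-51.24 -45.21  11.13] turn 1.535 rows 13.8
```

Request:
send_rows(motion="-0.2 -3.6 -3.2 0.8 0.11; -0.2 -7.2 -6.4 1.6 0.22; -0.2 -10.8 -9.6 2.4 0.33; -0.2 -14.4 -12.8 3.2 0.44; -0.2 -18 -16 4 0.55")

```text
clock: 1.0
eef_pos: [0.2695, 0.2737, 0.1913]
tool_rot: [0.408, 0.913, 0.0, 0.0]
ft_force: [1.4, 0.6, 0.0]
grip_width: 0.0509
grasp_force: 0.0
```

```bash
python3 g.py .505 -.099 .12 -.251
```

```text
t 1.0 tcp [0.2695 0.2737 0.1913] phi 0.73 w 0.051 gf 0.0 j6 1.63 | shift [-43.47  -7.33   7.12] turn 0.981 rows 8.9
```

Request:
send_rows(motion="-0.2 -4.5 -0.8 0.8 0.11; -0.2 -9 -1.6 1.6 0.22; -0.2 -13.5 -2.4 2.4 0.33; -0.2 -18 -3.2 3 0.44; -0.2 -22.5 -4 3.6 0.55")

```text
clock: 1.5
eef_pos: [0.3907, 0.0796, 0.1554]
tool_rot: [0.641, 0.768, 0.001, 0.0]
ft_force: [0.8, 1.4, -0.2]
grip_width: 0.0509
grasp_force: 0.0
```

```bash
python3 g.py .505 -.099 .12 -.251
```

```text
t 1.5 tcp [0.3907 0.0796 0.1554] phi 0.179 w 0.051 gf 0.0 j6 1.59 | shift [-19.61   8.06   3.55] turn 0.43 rows 4.3
```

Request:
send_rows(motion="-0.2 -4.1 1.7 0.7 0.1; -0.2 -8.2 3.4 1.4 0.2; -0.2 -12.3 5.1 2.1 0.3; -0.2 -16.4 6.8 2.8 0.38; -0.2 -19.6 8.1 3.6 0.43")

```text
clock: 2.0
eef_pos: [0.5069, -0.099, 0.1193]
tool_rot: [0.79, 0.613, 0.0, 0.001]
ft_force: [0.6, 0.4, -0.8]
grip_width: 0.0512
grasp_force: 0.0
```

Run:
```python
from h import *
from g import go
im,c=cam("wrist"); p,e=fit("coupling",im,c,.505,-.099,z=.02,w=.1); print(np.round(p,4),e)
V=im.copy()
for k in (0,1):
    pass
u=homog(c,.02)@np.array([p[0],p[1],1]); cv2.circle(V,tuple(int(i) for i in u[:2]/u[2]),4,(255,0,0),-1)
cv2.imwrite("pics/w1.png",V[:,:,::-1])
go(p[0],p[1],.006,p[2]-np.pi/2)
```

```text
[ 0.5028 -0.1024  1.3213] 0.09963426053672483
t 2.05 tcp [ 0.5091 -0.1026  0.1179] phi -0.254 w 0.052 gf 0.0 j6 1.63 | shift [-0.1  -0.65 11.19] turn -0.005 rows 2.2
```

View pics/w1.png

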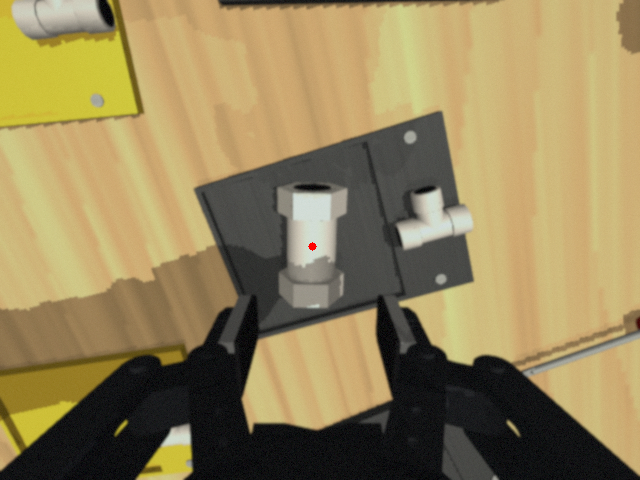

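The wrist view shows the dark tee-labelled tray, with the small tee label at (435,215) and the coupling at (312,245), centred between the fingers. This is the right choice.

Request:
send_rows(motion="-0.2 0 0 2.5 0; -0.2 0 0 5 0; -0.2 0 0 6 0; -0.2 0 0 6 0")

```text
clock: 2.45
eef_pos: [0.5038, -0.0961, 0.0579]
tool_rot: [0.788, 0.615, -0.001, -0.001]
ft_force: [0.1, 0.5, -0.2]
grip_width: 0.0512
grasp_force: 0.0
```

Run:
```python
from h import *
from g import go
im,c=cam("wrist"); p,e=fit("coupling",im,c,.505,-.099,z=.02,w=.1); print(np.round(p,4),e)
go(p[0],p[1],.006,p[2]-np.pi/2)
```

```text
[ 0.5017 -0.1046  1.3059] 0.1281766371211871
t 2.5 tcp [ 0.5049 -0.0962  0.0592] phi -0.246 w 0.051 gf 0.0 j6 1.63 | shift [-0.89 -0.1   5.32] turn 0.019 rows 1.1
```

Request:
send_rows(motion="-0.2 -0.4 0 3 0; -0.2 -0.4 0 5.2 0; -0.2 -0.4 0 5.2 0; 0.6 -0.4 0 5.2 0; 0.6 -0.4 0 5.2 0")

```text
clock: 3.0
eef_pos: [0.506, -0.1006, 0.0094]
tool_rot: [0.788, 0.615, 0.001, 0.001]
ft_force: [-0.4, 1.0, -0.1]
grip_width: 0.0318
grasp_force: 59.4
```

Request:
send_rows(motion="0.9 0 0 0 0; 0.9 0 0 0 0; 0.9 0 0 0 0")

```text
clock: 3.3
eef_pos: [0.506, -0.1006, 0.0091]
tool_rot: [0.788, 0.615, 0.001, 0.001]
ft_force: [-1.4, 0.2, 6.5]
grip_width: 0.0323
grasp_force: 60.0
```

```bash
python3 g.py .510 -.335 .12 -.251
```

```text
t 3.3 tcp [ 0.506  -0.1006  0.0091] phi -0.246 w 0.032 gf 60.0 j6 1.62 | shift [-22.63   6.13 -11.07] turn 0.005 rows 5.2
```

Request:
send_rows(motion="0.9 0 0 -3 0; 0.9 0 0 -7 0; 0.9 -4 1 -10 0; 0.9 -8.5 2.3 -11 0; 0.9 -13 3.5 -11 0")

```text
clock: 3.8
eef_pos: [0.5088, -0.2369, 0.1209]
tool_rot: [0.788, 0.616, 0.002, 0.003]
ft_force: [0.2, -0.5, -0.5]
grip_width: 0.0324
grasp_force: 59.7
```

Request:
send_rows(motion="0.9 -4 1 0 0; 0.9 -8 2.2 0 0; 0.9 -9.6 2.6 0 0; 0.9 -9.6 2.6 0 0")

```text
clock: 4.2
eef_pos: [0.5081, -0.3369, 0.1172]
tool_rot: [0.79, 0.614, 0.0, 0.0]
ft_force: [-0.0, 0.2, -0.5]
grip_width: 0.0322
grasp_force: 59.7
```

```bash
python3 g.py .511 -.335 .011 -.251
```

```text
t 4.2 tcp [ 0.5081 -0.3369  0.1172] phi -0.25 w 0.032 gf 59.7 j6 1.24 | shift [ 0.25  0.23 10.62] turn 0.001 rows 2.1
```

Request:
send_rows(motion="0.9 0.2 0.2 4 0; 0.9 0.2 0.2 8 0; 0.9 0.2 0.2 9.8 0; 0.9 0.2 0.2 10.6 0; 0.9 0.2 0.2 10.6 0")

```text
clock: 4.7
eef_pos: [0.5105, -0.331, 0.011]
tool_rot: [0.788, 0.616, -0.0, -0.001]
ft_force: [0.2, -0.7, -0.5]
grip_width: 0.0323
grasp_force: 59.9
```

Request:
send_rows(motion="0.3 0 0 0 0; -0.2 0 0 0 0; -0.2 0 0 0 0; -0.2 0 0 0 0")

```text
clock: 5.1
eef_pos: [0.5114, -0.3332, 0.0121]
tool_rot: [0.789, 0.615, 0.0, 0.001]
ft_force: [-0.4, 0.2, -0.6]
grip_width: 0.0509
grasp_force: 0.0
```

Request:
send_rows(motion="-0.2 0 0 0 0; -0.2 0 0 -3 0; -0.2 0 0 -7 0; -0.2 0 0 -11 0")

```text
clock: 5.5
eef_pos: [0.5103, -0.3327, 0.1219]
tool_rot: [0.789, 0.615, -0.0, -0.001]
ft_force: [0.6, 0.0, -0.3]
grip_width: 0.0514
grasp_force: 0.0
```

```bash
python3 g.py .5461 .1111 .12 1.2917
```

```text
t 5.5 tcp [ 0.5103 -0.3327  0.1219] phi -0.246 w 0.051 gf 0.0 j6 1.24 | shift [43.92 -7.34  0.23] turn -1.538 rows 10.3
```

Request:
send_rows(motion="-0.2 4.4 -0.7 0 -0.14; -0.2 8.8 -1.4 0 -0.28; -0.2 13.2 -2.1 0 -0.42; -0.2 17.6 -2.8 0 -0.56; -0.2 22 -3.6 0 -0.7")

```text
clock: 6.0
eef_pos: [0.5296, -0.1094, 0.1216]
tool_rot: [0.528, 0.849, 0.0, 0.0]
ft_force: [1.5, 0.8, 0.2]
grip_width: 0.0513
grasp_force: 0.0
```

```bash
python3 g.py .5461 .1111 .12 1.2917
```

```text
t 6.0 tcp [ 0.5296 -0.1094  0.1216] phi 0.459 w 0.051 gf 0.0 j6 0.91 | shift [19.03 11.25  0.16] turn -0.833 rows 5.6
```

Request:
send_rows(motion="-0.2 3.8 2.2 0 -0.15; -0.2 7.6 4.5 0 -0.3; -0.2 11.4 6.8 0 -0.45; -0.2 15.2 9 0 -0.6; -0.2 19 11.2 0 -0.75")

```text
clock: 6.5
eef_pos: [0.5469, 0.1107, 0.1215]
tool_rot: [0.179, 0.984, 0.0, 0.0]
ft_force: [0.0, -0.5, 0.4]
grip_width: 0.0511
grasp_force: 0.0
```

Request:
send_rows(motion="-0.2 0 0 0 -0.083; -0.2 0 0 0 -0.083")

```text
clock: 6.7
eef_pos: [0.5468, 0.1105, 0.1213]
tool_rot: [0.14, 0.99, -0.0, 0.0]
ft_force: [0.2, -0.7, 0.4]
grip_width: 0.0514
grasp_force: 0.0
```

Run:
```python
from h import *
from g import go
im,c=cam("top"); 
g=np.array([.5653,.1056])
p,e=fit("coupling",im,c,.51,-.335,w=.1); print(np.round(p,4),e)
im,c=cam("wrist"); p,e=fit("tee",im,c,*g,w=.1); print(np.round(p,4),e)
go(.5461,.1111,.008,1.2917)
```

```text
[ 0.5135 -0.335  -1.8224] 0.052570331994349406
[0.567  0.1036 1.2744] 0.11747333096706229
t 6.8 tcp [0.5467 0.1087 0.1212] phi 1.285 w 0.051 gf 0.0 j6 0.48 | shift [ 0.13  0.22 11.32] turn -0.007 rows 2.3
```

The coupling is parked in the spare tray, about 4 mm off centre. Next, grasp the tee by its branch collar.

Request:
send_rows(motion="-0.2 0.1 0.2 4 0; -0.2 0.1 0.2 8 0; -0.2 0.1 0.2 11.2 0; -0.2 0.1 0.2 11.2 0; 0.4 0.1 0.2 11.2 0")

```text
clock: 7.3
eef_pos: [0.5464, 0.1101, 0.0095]
tool_rot: [0.143, 0.99, -0.0, -0.001]
ft_force: [-0.2, 0.0, 1.0]
grip_width: 0.0383
grasp_force: 0.7
```

Request:
send_rows(motion="0.9 0 0 0 0; 0.9 0 0 0 0; 0.9 0 0 0 0; 0.9 0 0 0 0")

```text
clock: 7.7
eef_pos: [0.5473, 0.1114, 0.0104]
tool_rot: [0.141, 0.99, 0.0, 0.001]
ft_force: [-0.4, 0.3, 2.9]
grip_width: 0.0322
grasp_force: 59.5
```

```bash
python3 g.py .4776 -.0990 .12 1.2917
```

```text
t 7.7 tcp [0.5473 0.1114 0.0104] phi 1.287 w 0.032 gf 59.5 j6 0.48 | shift [  0.78 -22.14 -10.98] turn -0.005 rows 4.9
```

Request:
send_rows(motion="0.9 0 0 -3 0; 0.9 0 0 -7 0; 0.9 0.2 -4 -10 0; 0.9 0.4 -8.5 -11 0; 0.9 0.5 -13 -11 0")

```text
clock: 8.2
eef_pos: [0.5067, -0.013, 0.1223]
tool_rot: [0.14, 0.99, 0.0, 0.003]
ft_force: [0.6, -0.1, -1.3]
grip_width: 0.0322
grasp_force: 59.6
```

Request:
send_rows(motion="0.9 0.1 -4 0 0; 0.9 0.3 -8 0 0; 0.9 0.3 -9.1 0 0; 0.9 0.3 -9.1 0 0; 0.9 0.3 -9.1 0 0")

```text
clock: 8.7
eef_pos: [0.4774, -0.0981, 0.1195]
tool_rot: [0.141, 0.99, 0.0, 0.0]
ft_force: [0.5, 0.7, -1.5]
grip_width: 0.0322
grasp_force: 59.6
```

Run:
```python
from h import *
from g import go
go(.478,-.099,.012,1.2917)
im,c=cam("wrist"); cv2.imwrite("pics/w2.png",im[:,:,::-1])
```

```text
t 8.7 tcp [ 0.4774 -0.0981  0.1195] phi 1.287 w 0.032 gf 59.6 j6 0.08 | shift [-0.08 -0.08 10.75] turn -0.005 rows 2.2
```

View pics/w2.png

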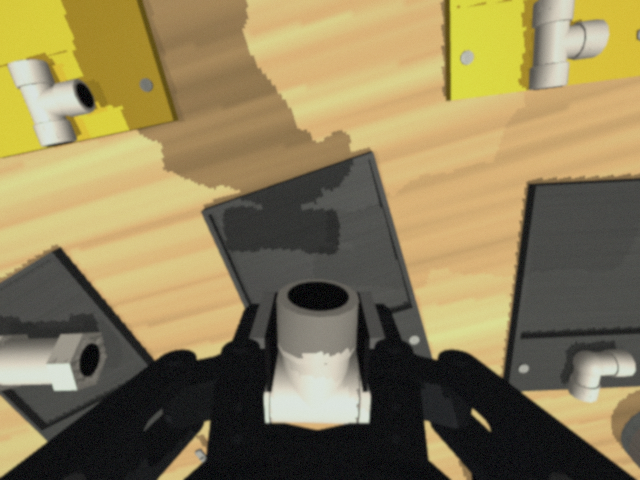

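The tee at (317,350) hangs level between the fingers over the emptied dark tray. Lower and release.

Request:
send_rows(motion="0.9 -0.1 -0.1 4 0; 0.9 -0.1 -0.1 8 0; 0.9 -0.1 -0.1 10 0; 0.9 -0.1 -0.1 10.7 0; 0.9 -0.1 -0.1 10.7 0")

```text
clock: 9.25
eef_pos: [0.4774, -0.0985, 0.0119]
tool_rot: [0.14, 0.99, 0.0, -0.001]
ft_force: [0.4, -0.0, -0.2]
grip_width: 0.0315
grasp_force: 59.7
```

Request:
send_rows(motion="0.3 0 0 0 0; -0.2 0 0 0 0; -0.2 0 0 0 0; -0.2 0 0 0 0; -0.2 0 0 -2 0")

```text
clock: 9.75
eef_pos: [0.4756, -0.0995, 0.0308]
tool_rot: [0.141, 0.99, 0.0, -0.002]
ft_force: [0.2, 0.6, 0.3]
grip_width: 0.0511
grasp_force: 0.0
```

Request:
send_rows(motion="-0.2 0 0 -3 0; -0.2 0 0 -7 0; -0.2 0 0 -9 0")

```text
clock: 10.05
eef_pos: [0.4792, -0.1004, 0.1257]
tool_rot: [0.142, 0.99, -0.0, 0.002]
ft_force: [1.1, 0.2, -0.6]
grip_width: 0.0514
grasp_force: 0.0
```

```bash
python3 g.py .5399 .3154 .12 2.198
```

```text
t 10.05 tcp [ 0.4792 -0.1004  0.1257] phi 1.287 w 0.051 gf 0.0 j6 0.08 | shift [ 5.83 41.61  0.56] turn -0.911 rows 8.4
```

Request:
send_rows(motion="-0.2 0.6 4.2 0 -0.1; -0.2 1.2 8.4 0 -0.2; -0.2 1.8 12.6 0 -0.3; -0.2 2.4 16.8 0 -0.4; -0.2 3 21 0 -0.5")

```text
clock: 10.55
eef_pos: [0.5078, 0.1116, 0.1228]
tool_rot: [-0.11, 0.994, 0.0, 0.001]
ft_force: [-0.8, -0.6, 0.9]
grip_width: 0.0515
grasp_force: 0.0
```

Run:
```python
from h import *
from g import go
im,c=cam("top"); p,e=fit("tee",im,c,.4968,-.1045,w=.11); print(np.round(p,4),e)
go(.5399,.3154,.12,2.198)
```

```text
[ 0.4976 -0.1039  1.248 ] 0.05410604129485471
t 10.6 tcp [0.5091 0.1179 0.1229] phi 1.8 w 0.051 gf 0.0 j6 -0.0 | shift [-7.49 18.53  0.41] turn -0.398 rows 4.0
```

Request:
send_rows(motion="-0.2 -1.8 4.6 0 -0.1; -0.2 -3.7 9.2 0 -0.2; -0.2 -5.6 13.8 0 -0.3; -0.2 -7.5 18.5 0 -0.4; -0.2 -7.5 18.5 0 -0.4")

```text
clock: 11.1
eef_pos: [0.5417, 0.3129, 0.1219]
tool_rot: [-0.307, 0.952, 0.001, 0.001]
ft_force: [0.2, -0.8, -0.0]
grip_width: 0.051
grasp_force: 0.0
```

Request:
send_rows(motion="-0.2 0 0 0 0; -0.2 0 0 0 0")

```text
clock: 11.3
eef_pos: [0.5409, 0.3057, 0.1221]
tool_rot: [-0.303, 0.953, -0.0, -0.001]
ft_force: [0.5, -0.4, 0.6]
grip_width: 0.0515
grasp_force: 0.0
```

```bash
python3 g.py .5399 .3154 .0095 2.198
```

```text
t 11.3 tcp [0.5409 0.3057 0.1221] phi 2.186 w 0.051 gf 0.0 j6 -0.1 | shift [-0.5   0.85 11.26] turn -0.012 rows 2.3
```

Request:
send_rows(motion="-0.2 -0.5 0.8 4 0; -0.2 -0.5 0.8 6.5 0; -0.2 -0.5 0.8 6.5 0; -0.2 -0.5 0.8 6.5 0")

```text
clock: 11.7
eef_pos: [0.5407, 0.3146, 0.0577]
tool_rot: [-0.302, 0.953, -0.0, -0.0]
ft_force: [0.1, 0.5, 0.7]
grip_width: 0.0512
grasp_force: 0.0
```

Run:
```python
from h import *
from g import go
im,c=cam("wrist"); V=im.copy(); q=[.5611,.3117,-2.5139]
for pt in np.array(sum(P["elbow"],[]))/1000:
    w=[q[0]+pt[0]*np.cos(q[2])-pt[1]*np.sin(q[2]),q[1]+pt[0]*np.sin(q[2])+pt[1]*np.cos(q[2]),1]
    u=homog(c,.02)@w; cv2.circle(V,tuple(int(i) for i in u[:2]/u[2]),3,(255,0,0),-1)
cv2.imwrite("pics/w3.png",V[:,:,::-1])
go(.5399,.3154,.0095,2.198)
```

```text
t 11.75 tcp [0.5416 0.3154 0.0589] phi 2.185 w 0.051 gf 0.0 j6 -0.09 | shift [0.15 0.1  4.94] turn -0.013 rows 1.0
```

View pics/w3.png

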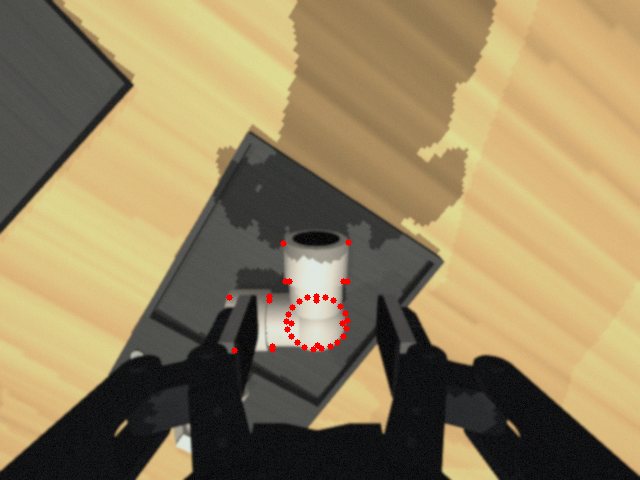

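The red model points lie on the elbow (corner at about (317,322), gripped arm at (316,270)), so the estimate holds. Descend and grip.

Request:
send_rows(motion="-0.2 0.1 0.1 2 -0.01; -0.2 0.1 0.1 4 -0.01; -0.2 0.1 0.1 4.9 -0.01; -0.2 0.1 0.1 4.9 -0.01; 0.4 0.1 0.1 4.9 -0.01")

```text
clock: 12.25
eef_pos: [0.5403, 0.3168, 0.0098]
tool_rot: [-0.308, 0.951, 0.0, 0.001]
ft_force: [-0.3, -0.9, -0.3]
grip_width: 0.0379
grasp_force: 0.0
```

Request:
send_rows(motion="0.9 0 0 0 0; 0.9 0 0 0 0; 0.9 0 0 0 0; 0.9 0 0 0 0")

```text
clock: 12.65
eef_pos: [0.5405, 0.3171, 0.0102]
tool_rot: [-0.308, 0.951, 0.0, 0.002]
ft_force: [-1.0, 0.2, 6.2]
grip_width: 0.032
grasp_force: 59.4
```

Run:
```python
from h import *
from g import go
# elbow origin relative to the TCP, then turned by yaw -0.27
o=bot.get_obs()["eef_pos"][:2]; r=np.array([.5611,.3117])-np.array([.5399,.3154])
R=lambda a:np.array([[np.cos(a),-np.sin(a)],[np.sin(a),np.cos(a)]])
t=np.array([.5615,.1066])-R(-.27)@r; print(o,t)
go(t[0],t[1],.12,2.198-.27)
```

```text
[0.54054191 0.31710342] [0.54205496 0.11582066]
t 12.65 tcp [0.5405 0.3171 0.0102] phi 2.197 w 0.032 gf 59.4 j6 -0.1 | shift [ 11.64 -16.4  -11.01] turn 0.269 rows 4.6
```

Request:
send_rows(motion="0.9 0 0 -3 0; 0.9 0 0 -7 0; 0.9 2.4 -3.3 -10 0.08; 0.9 5 -7 -11 0.16; 0.9 7.5 -10.6 -11 0.2")

```text
clock: 13.15
eef_pos: [0.5423, 0.1864, 0.1214]
tool_rot: [-0.211, 0.977, 0.0, 0.003]
ft_force: [1.2, -0.5, -0.7]
grip_width: 0.0316
grasp_force: 59.4
```

```bash
python3 g.py .542 .116 .12 1.928
```

```text
t 13.15 tcp [0.5423 0.1864 0.1214] phi 1.996 w 0.032 gf 59.4 j6 -0.09 | shift [ 2.93 -6.4   0.12] turn 0.068 rows 1.4
```

Request:
send_rows(motion="0.9 1.5 -3.2 0 0.03; 0.9 2.9 -6.4 0 0.07; 0.9 2.9 -6.4 0 0.07; 0.9 2.9 -6.4 0 0.07")

```text
clock: 13.55
eef_pos: [0.5408, 0.1158, 0.1186]
tool_rot: [-0.176, 0.984, 0.0, 0.0]
ft_force: [0.6, 0.5, -0.3]
grip_width: 0.0317
grasp_force: 59.5
```

```bash
python3 g.py .542 .116 .0115 1.928
```

```text
t 13.55 tcp [0.5408 0.1158 0.1186] phi 1.925 w 0.032 gf 59.5 j6 -0.14 | shift [-0.11 -0.03 10.71] turn -0.003 rows 2.1
```

Request:
send_rows(motion="0.9 -0.1 0 4 0; 0.9 -0.1 0 8 0; 0.9 -0.1 0 10 0; 0.9 -0.1 0 10.7 0; 0.9 -0.1 0 10.7 0")

```text
clock: 14.05
eef_pos: [0.5409, 0.1181, 0.0112]
tool_rot: [-0.178, 0.984, 0.0, -0.001]
ft_force: [0.1, -0.2, 0.4]
grip_width: 0.0317
grasp_force: 59.5
```

Request:
send_rows(motion="0.3 0 0 0 0; -0.2 0 0 0 0; -0.2 0 0 0 0; -0.2 0 0 0 0; -0.2 0 0 -2 0")

```text
clock: 14.55
eef_pos: [0.5393, 0.1162, 0.0292]
tool_rot: [-0.177, 0.984, -0.0, -0.003]
ft_force: [-1.0, 0.3, 0.2]
grip_width: 0.051
grasp_force: 0.0
```

Request:
send_rows(motion="-0.2 0 0 -3 0; -0.2 0 0 -7 0; -0.2 0 0 -9 0")

```text
clock: 14.85
eef_pos: [0.5433, 0.117, 0.1249]
tool_rot: [-0.177, 0.984, 0.0, 0.002]
ft_force: [1.2, 1.1, -0.7]
grip_width: 0.0513
grasp_force: 0.0
```

```bash
python3 g.py .5135 -.335 .12 -.251
```

```text
t 14.85 tcp [0.5433 0.117  0.1249] phi 1.927 w 0.051 gf 0.0 j6 -0.14 | shift [ 18.55 -41.32   0.43] turn 2.178 rows 14.5
```

Request:
send_rows(motion="-0.2 1.3 -2.9 0 0.15; -0.2 2.6 -5.8 0 0.3; -0.2 3.9 -8.7 0 0.45; -0.2 5.2 -11.6 0 0.6; -0.2 6.5 -14.4 0 0.75")

```text
clock: 15.35
eef_pos: [0.5308, -0.0423, 0.1216]
tool_rot: [0.199, 0.98, -0.0, 0.0]
ft_force: [0.6, -0.1, 0.3]
grip_width: 0.0514
grasp_force: 0.0
```

Run:
```python
from h import *
from g import go
im,c=cam("top"); p,e=fit("elbow",im,c,.5615,.1066,w=.11); print(np.round(p,4),e)
go(.5135,-.335,.12,-.251)
```

```text
[ 0.5619  0.1022 -2.7765] 0.17809491017177337
t 15.4 tcp [ 0.5303 -0.0466  0.1215] phi 1.162 w 0.052 gf 0.0 j6 0.32 | shift [ -9.92 -27.13   0.26] turn 1.413 rows 9.4
```

Request:
send_rows(motion="-0.2 -1 -2.9 0 0.15; -0.2 -2 -5.8 0 0.3; -0.2 -3 -8.7 0 0.45; -0.2 -4 -11.6 0 0.6; -0.2 -5 -14.5 0 0.75")

```text
clock: 15.9
eef_pos: [0.5213, -0.1952, 0.1215]
tool_rot: [0.544, 0.839, 0.0, 0.0]
ft_force: [0.7, 0.7, 0.5]
grip_width: 0.0514
grasp_force: 0.0
```

Run:
```python
from h import *
from g import go
im,c=cam("top"); p,e=fit("elbow",im,c,.5615,.1066,w=.11); print(np.round(p,4),e)
go(.5135,-.335,.12,-.251)
```

```text
[ 0.5621  0.1024 -2.7823] 0.049584774821036515
t 15.95 tcp [ 0.5212 -0.1998  0.1216] phi 0.413 w 0.052 gf 0.0 j6 0.79 | shift [-12.07  -6.12   0.21] turn 0.664 rows 4.4
```

The elbow lies 4 mm from its tray's centre. Next, the coupling.

Request:
send_rows(motion="-0.2 -2.7 -1.4 0 0.15; -0.2 -5.4 -2.8 0 0.3; -0.2 -8.1 -4.2 0 0.45; -0.2 -10.8 -5.5 0 0.58; -0.2 -12 -6.1 0 0.66")

```text
clock: 16.45
eef_pos: [0.5154, -0.331, 0.1213]
tool_rot: [0.786, 0.618, -0.0, 0.001]
ft_force: [0.5, 0.0, 0.9]
grip_width: 0.0511
grasp_force: 0.0
```

Request:
send_rows(motion="-0.2 0 0 2 0; -0.2 0 0 4 0; -0.2 0 0 6 0; -0.2 0 0 6 0")

```text
clock: 16.85
eef_pos: [0.5134, -0.327, 0.0582]
tool_rot: [0.784, 0.62, -0.001, -0.003]
ft_force: [-0.7, 0.1, 0.0]
grip_width: 0.0514
grasp_force: 0.0
```

```bash
python3 g.py .5135 -.335 .0105 -.251
```

```text
t 16.85 tcp [ 0.5134 -0.327   0.0582] phi -0.232 w 0.051 gf 0.0 j6 1.24 | shift [-0.78  0.22  4.77] turn 0.019 rows 1.0
```

Request:
send_rows(motion="-0.2 -0.7 0.1 2 0.01; -0.2 -0.7 0.1 4 0.01; -0.2 -0.7 0.1 4.8 0.01; -0.2 -0.7 0.1 4.8 0.01; 0.4 -0.7 0.1 4.8 0.01")

```text
clock: 17.35
eef_pos: [0.5155, -0.3357, 0.0143]
tool_rot: [0.787, 0.616, 0.0, 0.001]
ft_force: [-0.0, -0.1, -0.3]
grip_width: 0.0383
grasp_force: 0.0
```

Request:
send_rows(motion="0.9 0 0 0 0; 0.9 0 0 0 0; 0.9 0 0 0 0; 0.9 0 0 0 0")

```text
clock: 17.75
eef_pos: [0.516, -0.3361, 0.0149]
tool_rot: [0.788, 0.616, 0.001, 0.001]
ft_force: [-0.3, 0.4, 6.0]
grip_width: 0.0315
grasp_force: 60.1
```

```bash
python3 g.py .5605 .308 .12 -.251
```

```text
t 17.75 tcp [ 0.516  -0.3361  0.0149] phi -0.243 w 0.031 gf 60.1 j6 1.24 | shift [ 63.58 -11.14 -10.59] turn 0.008 rows 13.1
```

Request:
send_rows(motion="0.9 0 0 -3 0; 0.9 0 0 -7 0; 0.9 4 -0.7 -10 0; 0.9 8.5 -1.5 -10.6 0; 0.9 13 -2.3 -10.6 0")

```text
clock: 18.25
eef_pos: [0.5251, -0.2034, 0.1215]
tool_rot: [0.788, 0.616, 0.001, 0.002]
ft_force: [0.4, 1.2, -0.2]
grip_width: 0.0317
grasp_force: 59.8
```

Request:
send_rows(motion="0.9 4.5 -0.8 0 0; 0.9 9 -1.6 0 0; 0.9 13.5 -2.4 0 0; 0.9 18 -3.2 0 0; 0.9 22.5 -3.9 0 0")

```text
clock: 18.75
eef_pos: [0.5398, 0.0258, 0.1193]
tool_rot: [0.788, 0.616, -0.0, 0.0]
ft_force: [0.8, 0.4, -0.5]
grip_width: 0.0318
grasp_force: 59.8
```

```bash
python3 g.py .5605 .308 .12 -.251
```

```text
t 18.75 tcp [0.5398 0.0258 0.1193] phi -0.243 w 0.032 gf 59.8 j6 1.86 | shift [27.89 -4.78 -0.07] turn 0.008 rows 5.7
```

Request:
send_rows(motion="0.9 4.5 -0.8 0 0; 0.9 9 -1.6 0 0; 0.9 13.5 -2.4 0 0; 0.9 18 -3.2 0 0; 0.9 22.5 -3.9 0 0")

```text
clock: 19.25
eef_pos: [0.5561, 0.2535, 0.1192]
tool_rot: [0.788, 0.616, -0.0, 0.0]
ft_force: [0.2, 0.2, -0.9]
grip_width: 0.0318
grasp_force: 59.8
```

Request:
send_rows(motion="0.9 4 -0.7 0 0; 0.9 5.3 -0.9 0 0; 0.9 5.3 -0.9 0 0; 0.9 5.3 -0.9 0 0")

```text
clock: 19.65
eef_pos: [0.5601, 0.3043, 0.1188]
tool_rot: [0.788, 0.616, -0.001, 0.0]
ft_force: [0.1, -0.1, -0.6]
grip_width: 0.0315
grasp_force: 59.8
```

```bash
python3 g.py .561 .308 .0155 -.251
```

```text
t 19.65 tcp [0.5601 0.3043 0.1188] phi -0.243 w 0.032 gf 59.8 j6 2.31 | shift [4.000e-01 1.000e-02 1.033e+01] turn 0.008 rows 2.1
```

Request:
send_rows(motion="0.9 0.3 0 4 0; 0.9 0.3 0 8 0; 0.9 0.3 0 9.6 0; 0.9 0.3 0 10.3 0; 0.9 0.3 0 10.3 0")

```text
clock: 20.15
eef_pos: [0.5608, 0.3057, 0.0164]
tool_rot: [0.788, 0.615, -0.001, 0.0]
ft_force: [0.2, -0.3, -0.4]
grip_width: 0.0322
grasp_force: 59.7
```

Request:
send_rows(motion="0.3 0 0 0 0; -0.2 0 0 0 0; -0.2 0 0 0 0; -0.2 0 0 0 0; -0.2 0 0 -2 0")

```text
clock: 20.65
eef_pos: [0.5591, 0.3071, 0.0337]
tool_rot: [0.788, 0.616, -0.003, -0.0]
ft_force: [-0.4, -1.1, -1.0]
grip_width: 0.0514
grasp_force: 0.0
```

Request:
send_rows(motion="-0.2 0 0 -3 0; -0.2 0 0 -7 0; -0.2 -4 0 -9 0; -0.2 -8 -3 -11 0; -0.2 -9 -6 -12 0")

```text
clock: 21.15
eef_pos: [0.4812, 0.233, 0.158]
tool_rot: [0.789, 0.615, 0.001, 0.001]
ft_force: [-0.7, 0.3, 0.2]
grip_width: 0.0515
grasp_force: 0.0
```

```bash
python3 g.py .35 .1 .2 -.251
```

```text
t 21.15 tcp [0.4812 0.233  0.158 ] phi -0.247 w 0.052 gf 0.0 j6 2.27 | shift [-16.1   -9.47  -4.23] turn 0.004 rows 3.8
```

Request:
send_rows(motion="-0.2 -4 -2.4 -1 0; -0.2 -8 -4.8 -2 0; -0.2 -12 -7 -3 0; -0.2 -16 -9.5 -4 0; -0.2 -16 -9.5 -4 0")

```text
clock: 21.65
eef_pos: [0.3467, 0.1003, 0.1975]
tool_rot: [0.788, 0.615, -0.0, 0.0]
ft_force: [0.8, 0.9, 0.6]
grip_width: 0.0514
grasp_force: 0.0
```

Run:
```python
from h import *
im,c=cam("top"); cv2.imwrite("pics/top9.png",im[:,:,::-1])
for n,t in dict(tee=(.4968,-.1045),elbow=(.5615,.1066),coupling=(.5605,.3082)).items():
    p,e=fit(n,im,c,*t,w=.11); print(n,np.round(p,4),"off mm",np.round((p[:2]-t)*1000,1),round(e,3))
```

```text
tee [ 0.4975 -0.1042  1.2487] off mm [0.7 0.3] 0.054
elbow [ 0.562   0.1028 -2.7803] off mm [ 0.5 -3.8] 0.05
coupling [0.566  0.3163 1.3194] off mm [5.5 8.1] 0.053
```

View pics/top9.png

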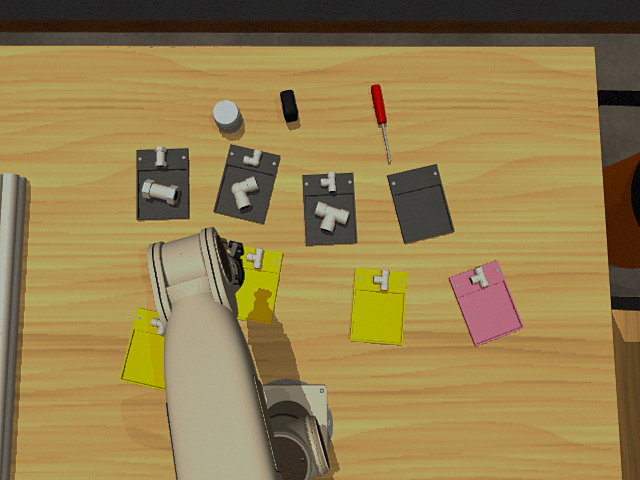

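The can, tape measure and screwdriver haven't moved. The tee and elbow are centred; the coupling at (161,192) looks about 10 mm off. I'll check its height and position from the scene camera.

Run:
```python
from h import *
im,c=cam("scene")
for n,t in dict(tee=(.4975,-.1042),elbow=(.562,.1028),coupling=(.566,.3163)).items():
    p,e=fit(n,im,c,*t,w=.11); print(n,np.round(p,4),round(e,3))
V=rect(im,c,.02,.5605,.3082,.19); V=cv2.resize(V,(570,570)); cv2.imwrite("pics/s9.png",V[:,:,::-1])
```

```text
tee [ 0.4925 -0.1087  1.196 ] 0.05
elbow [ 0.5579  0.0983 -2.7516] 0.041
coupling [0.5603 0.3066 1.3691] 0.043
```

View pics/s9.png

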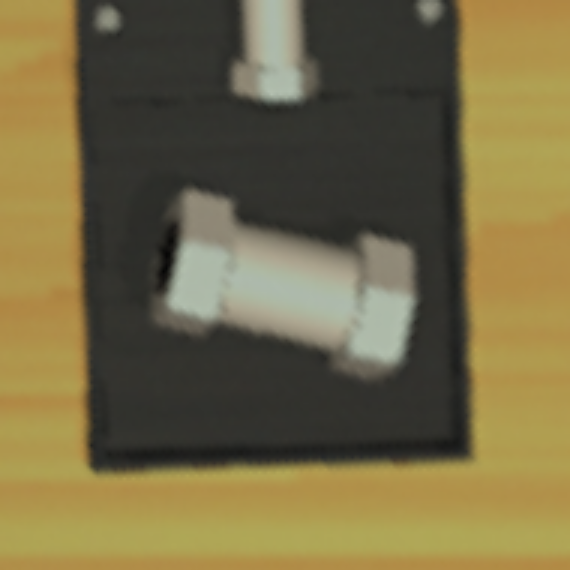

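The rectified view shows the coupling lying flat in its pan, centred near (287,283) against the pan centre at about (275,275). That is a few millimetres off, and at most 10 mm by the top camera, so it's inside the 15 mm limit.

```bash
python3 -c "
from workcell import workorder; print(workorder.job_done())"
```

```text
the job is handed in; nothing more can be done
None
```

I handed the job in at about 22 s of the 102 s allowed: the tee, elbow and coupling each lie flat in the tray with their own label (about 1, 4 and at most 10 mm off centre by camera, limit 15 mm), the coupling was parked in the spare tray on the way, and the can, tape measure and screwdriver look unmoved; no verdict came back.

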